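# Nudge the pencil tin home into the corner fence

## Robot

A 6-joint arm with a two-finger parallel gripper is mounted at the origin on the work surface. World frame = base frame: x ahead of the robot, y to its left, z up, the work surface at z = 0. Lengths are in m, angles in rad, forces in N, time in s.
With the tool pointing down it reaches from about 0.35 to 0.775 m from the base axis. Payload 5.5 kg.
Tool frame: the origin (TCP) lies at the very end of the fingers, on their centre line; the grasp point (between the pads) lies 19 mm behind it; x points along the fingers, y is the direction in which the jaws open and shut, and the axes are right-handed (so a half turn about x gives the same grasp; the last joint's range is limited). The gripper opens to 85 mm and grips with 20 to 120 N. Pads are 22 mm wide; open, the fingers measure 114 mm over their backs; the gripper's body (76 mm by 85 mm) begins 54 mm behind the grasp point. The pads swing forward as they close: fully open they stand 13 mm farther back than shut.
Start: joints at [0.971, 0.313, 0.046, 1.304, 0, 1.431], TCP at [0.255, 0.515, 0.231] pointing down, gripper open.
Joint ranges: [-2.76, 2.76], [-0.86, 1.69], [-1.03, 1.26], [-2.2, 2.34], [-1.47, 1.5], [-3.14, 3.14]. Speed limits (rad/s): [2.57, 2.57, 3.14, 3.14, 3.14, 3.14].

## Interface

Orientations are given as a unit quaternion [w, x, y, z].
In Python, from workcell import env gives the robot as it stands.
- The arm moves only by the tool drive_tool, never from a script. Its argument "plan" is a list that holds one entry, the list of rows, each a list of 7 numbers: the shift along the tool's x, y, z in cm, then the turn, a rotation vector about the tool's x, y, z in degrees, then the opening, from 0 (shut) to 1 (fully open). In form: [[[tx, ty, tz, wx, wy, wz, fingers], ...]]. A call has exactly 5 rows; each row shifts and turns the commanded pose from where the row before left it, along the tool's axes as they then stand; what a row does not reach is not made up. A row lasts 1/12 s, in which the tool goes at most 41.7 mm and 7.16 degrees, less where a joint would pass 70% of its speed; a pose out of reach is approached as far as the arm can. A call with a gripper value outside its range is refused whole. The fingers move at their own pace and stop on an object; "squeeze" is the grip in N (left out, the last holds). Time passes only in rows, so rows that do not move let the fingers close, or fill a call up. It gives the time, the measured TCP pose, the force and the opening at its end, in the units of the state.
- env.get_state(): the state, without advancing time (a new reading comes with each control period).
- env.read_camera(name): name is "scene" or "top"; returns the picture (480x640x3 uint8, red, green, blue); there is no depth.
- env.camera_model(name): a dict with "camera_matrix" (3x3 intrinsics, pixels), "camera_from_world" (4x4, takes a point from world to camera coordinates). Camera axes: x right, y down, z forward; pixel columns grow to the right and rows downward; lengths in m; the calibration is good to about 2 mm. A picture is of the moment at which its call begins. camera_model takes no time and is no camera call.
- env.hand_in(): hands the job in, once; it reports no verdict.
The state is a dict: "clock": time; "joint_pos": joint angles; "qvel": joint speeds; "tau": joint torques, N m; "tcp_pos": TCP position; "orientation": TCP orientation; "wrist_force": force on the tool from outside, world axes, zero at the start; "ft_torque": the same for the moment, N m; "finger_gap": finger opening in m.
Only numpy, scipy, OpenCV 4.12 (cv2) and the standard library are available. Lean on these libraries where they do the work, as an engineer would, in place of code of your own. Each camera call takes 0.05 s, during which the arm holds its last target.

## Task

Make room on the ledge for the next drum: with the fingertips, push the flat pencil tin along the surface until it sits fully home in the inside corner of the wooden fence, one long side flat against the long batten and one short end against the short batten. Only push it, never lift or tip it, and leave the saucer, spare bulb, wooden tuning peg and jug where they are.

Things in the scene. Friction and masses are not known exactly. Their poses are not given: they have to be found in the camera images.
- fence: L-shaped wooden fence fixed on the ledge; place varies. Battens 26 mm wide, 22 mm high. Origin: inside corner of the L at ledge level, z up. Long batten: inner face is the plane x = 0, runs 240 mm from the corner along -y, wood on the +x side. Short batten: inner face is the plane y = 0, runs 130 mm along -x, wood on the +y side. The tin belongs at negative x and y.
- tin: flat closed pencil tin, bare metal, 90 mm along x, 170 along y, 24 high, 0.17 to 0.35 kg, loose. Origin: centre of its underside, z up. Starts flat, up to 20 degrees askew to the fence, clear of both battens, +x side towards the long batten, +y end towards the short one. Home, its centre is at about x = -45, y = -85 mm in the fence frame.
- saucer: white porcelain saucer of brass tacks, 116 mm across, 18 mm high; stands on the ledge beyond the tin's -y end. Origin: centre of its underside. Leave alone.
- spare_bulb: frosted bulb with brass bayonet cap, 105 mm long, 60 mm thick, lying on the ledge behind the long batten (+x side), axis along its x. Origin: on the ledge below the middle of its length. Leave alone.
- peg_wood: dark sheesham tuning peg, a barrel 33 mm across and 70 mm tall standing upright on the outer (+y) side of the short batten. Origin: centre of its underside. Leave alone.
- jug: turquoise enamel jug, 100 mm across, 133 mm tall, with a side handle reaching 87 mm from its axis along its +y; stands well off on the outer (+y) side of the short batten. Origin: centre of its underside. Leave alone.
Things that resemble listed ones, but are neither listed nor needed, are in the scene too. Leave any green or purple look-alike of the tin alone.

How it is judged:
At the end, for the whole second after the job is handed in: The tin lies flat on the ledge, at rest, its long side within 5 mm of the long batten, its end within 5 mm of the short batten, and square to the fence within 0.04 rad (2.3 degrees). It was never lifted by 8 mm or tipped by 0.1 rad, and saucer, bulb, peg and jug have not shifted by over 15 mm (x of tin in the frame of fence between -0.05 and -0.04 m and y of tin in the frame of fence between -0.09 and -0.08 m and angle between the y axis of tin and the y axis of fence, either way round below 0.04 rad and height (world z) of tin below 0.004 m and linear speed of tin below 0.005 m/s); the robot touches nothing.
It fails at once if the tin is lifted or tipped (height (world z) of tin above 0.008 m or angle between tin's own z axis and vertical above 0.1 rad).
It fails at once if the saucer of tacks is shifted by more than 15 mm (distance of saucer from where it was at the start of the episode above 0.015 m).
It fails at once if the spare bulb is shifted by more than 15 mm (distance of spare_bulb from where it was at the start of the episode above 0.015 m).
It fails at once if the wooden tuning peg is shifted by more than 15 mm (distance of peg_wood from where it was at the start of the episode above 0.015 m).
It fails at once if the jug is shifted by more than 15 mm (distance of jug from where it was at the start of the episode above 0.015 m).
It also fails if it takes over 72 s, if anything falls off the work surface, if the arm or the gripper's body presses on something with over 40 N, if the wrist force passes 120 N, or if a joint passes its speed limit or range.

## Working session

There is one attempt and no reset: what is moved stays moved. The work goes in short steps, Python scripts to look and compute and a tool call to move; the robot and the scene stay as the last step left them, time stands still between calls to the robot, and variables do not carry over. Pictures are saved under pics/ and viewed, and the job is handed in when it is done.

Besides the shell and the picture viewer there is one more tool, called after ">>>" by a JSON object that holds its "name" and its "arguments". drive_tool: Moves the arm, as the interface text tells. Its arguments: {"type":"object","properties":{"plan":{"type":"array","items":{"type":"array","items":{"type":"array","items":{"type":"number"}}}},"squeeze":{"type":"number"}},"required":["plan"]}

```bash
mkdir -p pics; ls
python3 - <<'E'
from workcell import env
import cv2
for n in ("top","scene"):
    im=env.read_camera(n); cv2.imwrite(f"pics/{n}0.png",im[:,:,::-1])
    m=env.camera_model(n); print(n,m["camera_matrix"],m["camera_from_world"])
print(env.get_state())
E
```

```text
pics
top [[446.5860602    0.         322.17972626]
 [  0.         446.5860602  237.5050823 ]
 [  0.           0.           1.        ]] [[ 0.01213008 -0.99973074  0.01978165  0.05234136]
 [-0.99108484 -0.01464546 -0.13242489  0.58102773]
 [ 0.13267895 -0.01799897 -0.99099563  0.89574022]
 [ 0.          0.          0.          1.        ]]
scene [[561.34848085   0.         316.97726594]
 [  0.         561.34848085 246.56589316]
 [  0.           0.           1.        ]] [[ 0.1403616   0.98998564 -0.01506795 -0.14179791]
 [ 0.81298789 -0.12392609 -0.56894025 -0.43824007]
 [-0.56511     0.0676073  -0.82224081  1.56734844]
 [ 0.          0.          0.          1.        ]]
{'clock': 0.1, 'joint_pos': array([ 9.71389010e-01,  3.13948341e-01,  4.51246193e-02,  1.30359776e+00,
       -1.82367778e-06,  1.43120865e+00]), 'qvel': array([ 6.51550159e-04, -2.68640027e-03,  5.07181938e-03, -7.87761485e-04,
       -1.53791963e-04, -8.68001004e-05]), 'tau': array([ 2.70376098e-03, -4.81725633e+01,  2.99243295e+01,  1.27197939e-02,
       -1.14643494e-04, -1.45754427e-05]), 'tcp_pos': array([0.2549302 , 0.51490924, 0.23049803]), 'orientation': array([ 0.68829351,  0.16060628,  0.68870732, -0.16167834]), 'wrist_force': array([ 0.47093794,  0.1165543 , -0.47677778]), 'ft_torque': array([ 0.0493274 , -0.00158458,  0.00500309]), 'finger_gap': 0.08541638428290002}
```

View pics/top0.png

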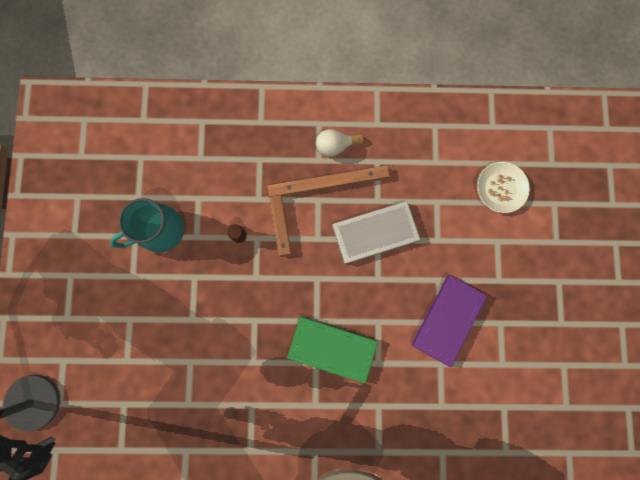

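View pics/scene0.png

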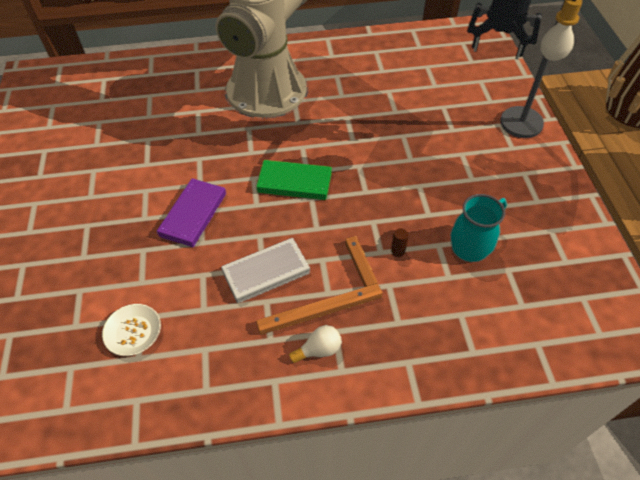

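In the top view, three things could be taken for the tin: bare metal at (376,232), green at (332,350) and purple at (450,320). I choose the bare metal one, since it lies beside the fence and matches the description. I'll check that in a close crop.

Run:
```python
import cv2
im=cv2.imread("pics/top0.png")[150:280,255:435]
cv2.imwrite("pics/crop0.png",cv2.resize(im,None,fx=4.4,fy=4.4,interpolation=cv2.INTER_CUBIC))
```

```text
(no output)
```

View pics/crop0.png

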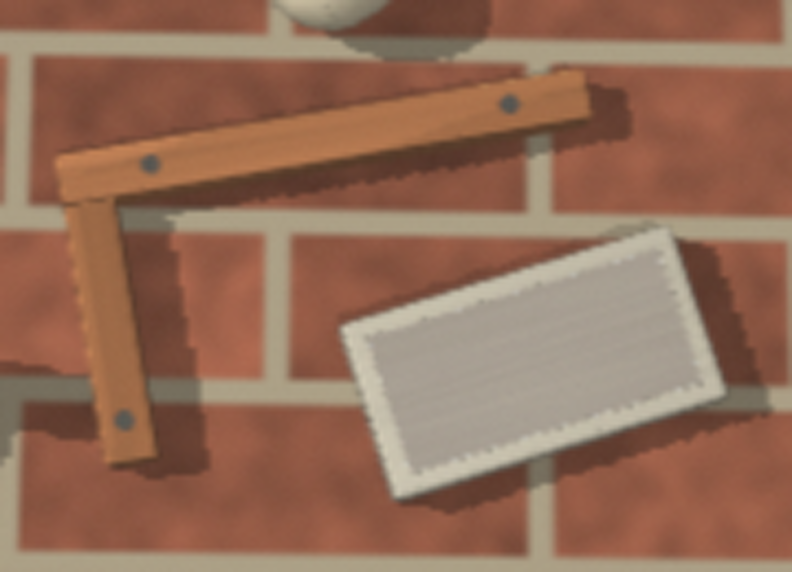

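The crop shows the bare grey tin, with corners at crop (340,326), (665,228), (724,393) and (398,497). The fence's inside corner is at (115,198), the long batten's end at (590,117) and the short batten's end at (157,458).

```bash
cat > h.py <<'E'
import numpy as np, cv2
from scipy.optimize import least_squares
from workcell import env
def unproj(n,uv,z):
    m=env.camera_model(n);K=np.array(m["camera_matrix"]);T=np.array(m["camera_from_world"])
    o=-T[:3,:3].T@T[:3,3]; d=T[:3,:3].T@np.linalg.inv(K)@np.array([uv[0],uv[1],1.])
    return o+d*(z-o[2])/d[2]
def proj(n,P):
    m=env.camera_model(n);K=np.array(m["camera_matrix"]);T=np.array(m["camera_from_world"])
    c=np.asarray(P)@T[:3,:3].T+T[:3,3]; p=c@K.T; return p[:,:2]/p[:,2:]
def fitrect(pts,obs):
    # body 2D pts -> world 2D obs; rigid
    A=np.array(pts);B=np.array(obs)
    f=lambda q:(A@np.array([[np.cos(q[2]),np.sin(q[2])],[-np.sin(q[2]),np.cos(q[2])]])+q[:2]-B).ravel()
    best=min((least_squares(f,[*B.mean(0),a]) for a in np.linspace(-3,3,7)),key=lambda r:r.cost)
    return best.x,f(best.x).reshape(-1,2)
E
python3 - <<'E'
from h import *
np.set_printoptions(precision=4,suppress=True)
c=lambda p:((p[0]+.5)/4.4-.5+255,(p[1]+.5)/4.4-.5+150)
t=[unproj("top",c(p),.024)[:2] for p in [(340,326),(665,228),(724,393),(398,497)]]
f=[unproj("top",c(p),.022)[:2] for p in [(115,198),(590,117),(157,458),(57,158),(583,70)]]
print(np.array(t),np.array(f))
print([np.linalg.norm(t[i]-t[(i+1)%4]) for i in range(4)])
qf,r=fitrect([(0,0),(0,-.24),(-.13,0),(.026,.026),(.026,-.24)],f);print("fence",qf,np.degrees(qf[2]),r)
qt,r=fitrect([(.045,.085),(.045,-.085),(-.045,-.085),(-.045,.085)],t);print("tin",qt,np.degrees(qt[2]),r)
R=lambda a:np.array([[np.cos(a),-np.sin(a)],[np.sin(a),np.cos(a)]])
print("tin in fence",R(qf[2]).T@(qt[:2]-qf[:2]),np.degrees(qt[2]-qf[2]))
for n,p,z in [("saucer",(503,188),.01),("bulb",(340,142),.03),("peg",(237,234),.07),("jug",(143,220),.133),("green",(332,350),.024),("purple",(450,320),.024)]: 
  w=unproj("top",p,z)[:2]; print(n,w,R(qf[2]).T@(w-qf[:2]))
np.savez("pose.npz",qf=qf,qt=qt)
E
```

```text
[[ 0.6122  0.0396]
 [ 0.6632 -0.1192]
 [ 0.5821 -0.1469]
 [ 0.5295  0.011 ]] [[ 0.6742  0.1501]
 [ 0.719  -0.0831]
 [ 0.5469  0.1269]
 [ 0.6937  0.179 ]
 [ 0.7429 -0.0798]]
[np.float64(0.1667692047256929), np.float64(0.0856583625689201), np.float64(0.16635944260048904), np.float64(0.087425082798138)]
fence [0.6738 0.1507 0.1867] 10.695800671291831 [[-0.0004  0.0006]
 [-0.0006 -0.002 ]
 [-0.0008 -0.0003]
 [ 0.0008  0.0021]
 [ 0.001  -0.0004]]
tin [ 0.5968 -0.0539  0.3196] 18.310472597795606 [[ 0.0006  0.0014]
 [ 0.003  -0.0012]
 [-0.0014 -0.0019]
 [-0.0022  0.0017]]
tin in fence [-0.1137 -0.1867] 7.6146719265037754
saucer [ 0.7001 -0.3378] [-0.0649 -0.4849]
bulb [0.7913 0.0238] [ 0.0919 -0.1465]
peg [0.5806 0.2323] [-0.0765  0.0975]
jug [0.5957 0.3977] [-0.031   0.2572]
green [0.3493 0.0369] [-0.34   -0.0516]
purple [ 0.4127 -0.2085] [-0.3233 -0.3046]
```

```bash
cat >> h.py <<'E'
from scipy.spatial.transform import Rotation as Ro
def Rot(a): return np.array([[np.cos(a),-np.sin(a)],[np.sin(a),np.cos(a)]])
def F():
    return np.load("pose.npz")["qf"]
def f2w(p):
    q=F(); return Rot(q[2])@np.array(p)+q[:2]
def w2f(p):
    q=F(); return Rot(q[2]).T@(np.array(p)-q[:2])
def status():
    s=env.get_state(); w,x,y,z=s["orientation"]; R=Ro.from_quat([x,y,z,w])
    M=R.as_matrix(); fx=w2f(s["tcp_pos"][:2])
    print("t",round(s["clock"],2),"tcp",s["tcp_pos"].round(4),"fence mm",(fx*1e3).round(1),"gap",round(s["finger_gap"],4),"F",s["wrist_force"].round(1))
    print(" tool x",M[:,0].round(3),"y-yaw deg",np.degrees(np.arctan2(M[1,1],M[0,1])).round(2), "rel fence", (np.degrees(np.arctan2(M[1,1],M[0,1])-F()[2])).round(2))
    return s,M
def to(pf,z,jaw_f_deg):
    """target in fence frame (m), height, jaw axis angle in fence frame (deg, mod 180)"""
    s,M=status(); yaw=np.degrees(np.arctan2(M[1,1],M[0,1])); tgt=jaw_f_deg+np.degrees(F()[2])
    d=(tgt-yaw+90)%180-90
    # ideal: tool x down; rotation about world z by d == about tool x by -d
    a=np.radians(yaw+d); M2=np.column_stack([[0,0,-1],[np.cos(a),np.sin(a),0],np.cross([0,0,-1],[np.cos(a),np.sin(a),0])])
    rv=np.degrees(Ro.from_matrix(M.T@M2).as_rotvec())
    D=np.array([*f2w(pf),z])-s["tcp_pos"]
    print(" turn first (tool rotvec deg)",rv.round(2),"then shift cm",(M2.T@D*100).round(2), "| joint6",s["joint_pos"][5].round(2))
E
python3 - <<'E'
from h import *
to((-.205,-.187),.10,90)
to((-.205,-.187),.10,0)
E
```

```text
t 0.1 tcp [0.2549 0.5149 0.2305] fence mm [-344.   435.6] gap 0.0854 F [ 0.5  0.1 -0.5]
 tool x [-0.001 -0.001 -1.   ] y-yaw deg 63.65 rel fence 52.96
 turn first (tool rotvec deg) [-37.04  -0.04   0.08] then shift cm [ 13.05 -62.26  13.9 ] | joint6 1.43
t 0.1 tcp [0.2549 0.5149 0.2305] fence mm [-344.   435.6] gap 0.0854 F [ 0.5  0.1 -0.5]
 tool x [-0.001 -0.001 -1.   ] y-yaw deg 63.65 rel fence 52.96
 turn first (tool rotvec deg) [5.296e+01 3.000e-02 9.000e-02] then shift cm [13.05 13.9  62.26] | joint6 1.43
```

>>> {"name": "drive_tool", "arguments": {"plan": [[[0,0,0,-7,0,0,0.6],[0,0,0,-7,0,0,0.6],[0,0,0,-7,0,0,0.6],[0,0,0,-7,0,0,0.6],[0,0,0,-7,0,0,0.6]]]}}

```text
clock: 0.52
tcp_pos: [0.255, 0.515, 0.2308]
orientation: [0.705, -0.056, 0.705, 0.055]
wrist_force: [-0.3, 0.5, -0.5]
finger_gap: 0.0514
```

>>> {"name": "drive_tool", "arguments": {"plan": [[[0,0,0,-2,0,0,0.6],[0,-3.5,0.8,0,0,0,0.6],[0,-3.5,0.8,0,0,0,0.6],[0,-3.5,0.8,0,0,0,0.6],[0,-3.5,0.8,0,0,0,0.6]]]}}

```text
clock: 0.93
tcp_pos: [0.3124, 0.3822, 0.2307]
orientation: [0.704, -0.066, 0.704, 0.066]
wrist_force: [1.0, -0.4, -0.1]
finger_gap: 0.051
```

>>> {"name": "drive_tool", "arguments": {"plan": [[[0,-4,0.9,0,0,0,0.6],[0,-4,0.9,0,0,0,0.6],[0,-4,0.9,0,0,0,0.6],[0,-4,0.9,0,0,0,0.6],[0,-4,0.9,0,0,0,0.6]]]}}

```text
clock: 1.35
tcp_pos: [0.3937, 0.1935, 0.2311]
orientation: [0.704, -0.066, 0.704, 0.066]
wrist_force: [1.1, 1.2, -0.3]
finger_gap: 0.051
```

Run:
```python
from h import *
to((-.205,-.187),.10,90)
```

```text
t 1.35 tcp [0.3937 0.1935 0.2311] fence mm [-267.3   94.1] gap 0.051 F [ 1.1  1.2 -0.3]
 tool x [-0. -0. -1.] y-yaw deg 100.68 rel fence 89.99
 turn first (tool rotvec deg) [-0.01 -0.01 -0.  ] then shift cm [ 13.11 -28.11   6.23] | joint6 0.09
```

>>> {"name": "drive_tool", "arguments": {"plan": [[[0,-4,0.9,0,0,0,0.6],[0,-4,0.9,0,0,0,0.6],[0,-4,0.9,0,0,0,0.6],[0,-4,0.9,0,0,0,0.6],[0,-4,0.9,0,0,0,0.6]]]}}

```text
clock: 1.77
tcp_pos: [0.475, 0.0051, 0.2311]
orientation: [0.704, -0.065, 0.704, 0.066]
wrist_force: [0.6, 0.4, -1.0]
finger_gap: 0.051
```

>>> {"name": "drive_tool", "arguments": {"plan": [[[0,-4,0.9,0,0,0,0.6],[0,-4,0.8,0,0,0,0.6],[4,0,0,0,0,0,0.6],[4,0,0,0,0,0,0.6],[4,0,0,0,0,0,0.6]]]}}

```text
clock: 2.18
tcp_pos: [0.507, -0.0696, 0.1101]
orientation: [0.705, -0.065, 0.704, 0.065]
wrist_force: [-0.1, 0.3, -0.1]
finger_gap: 0.0511
```

Run:
```python
from h import *
to((-.205,-.187),.012,90)
im=env.read_camera("top"); cv2.imwrite("pics/top1.png",cv2.resize(im[130:330,230:500,::-1],None,fx=2.9,fy=2.9,interpolation=cv2.INTER_CUBIC))
```

```text
t 2.18 tcp [ 0.507  -0.0696  0.1101] fence mm [-204.9 -185.6] gap 0.0511 F [-0.1  0.3 -0.1]
 tool x [ 0.002 -0.    -1.   ] y-yaw deg 100.52 rel fence 89.83
 turn first (tool rotvec deg) [-0.17  0.09  0.04] then shift cm [ 9.81 -0.14 -0.01] | joint6 -0.48
```

View pics/top1.png

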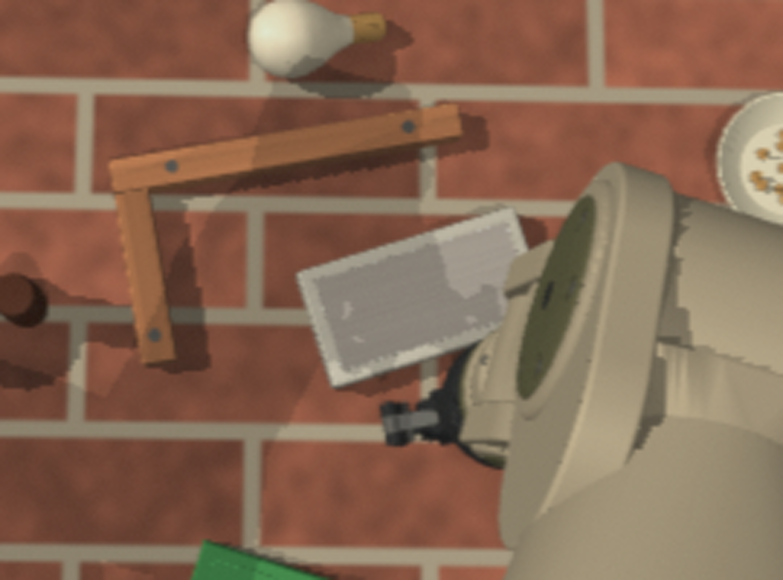

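The gripper is just off the tin's -x side, with a finger at about (400,420) in the crop. The tin hasn't moved. I'll lower to fingertip height.

>>> {"name": "drive_tool", "arguments": {"plan": [[[3.5,0,0,0,0,0,0.6],[3.5,0,0,0,0,0,0.6],[1.5,0,0,0,0,0,0.6],[1,0,0,0,0,0,0.6],[0,0,0,0,0,0,0.6]]]}}

```text
clock: 2.65
tcp_pos: [0.5051, -0.0678, 0.0149]
orientation: [0.703, -0.065, 0.705, 0.066]
wrist_force: [-0.5, -0.3, -0.0]
finger_gap: 0.0513
```

Run:
```python
from h import *
to((-.18,-.187),.010,90)
im=env.read_camera("scene"); cv2.imwrite("pics/sc1.png",cv2.resize(im[120:370,130:430,::-1],None,fx=2.4,fy=2.4,interpolation=cv2.INTER_CUBIC))
```

```text
t 2.65 tcp [ 0.5051 -0.0678  0.0149] fence mm [-206.3 -183.4] gap 0.0513 F [-0.5 -0.3 -0. ]
 tool x [-0.004  0.001 -1.   ] y-yaw deg 100.67 rel fence 89.97
 turn first (tool rotvec deg) [-0.03 -0.19 -0.1 ] then shift cm [ 0.49 -0.36  2.63] | joint6 -0.48
```

View pics/sc1.png

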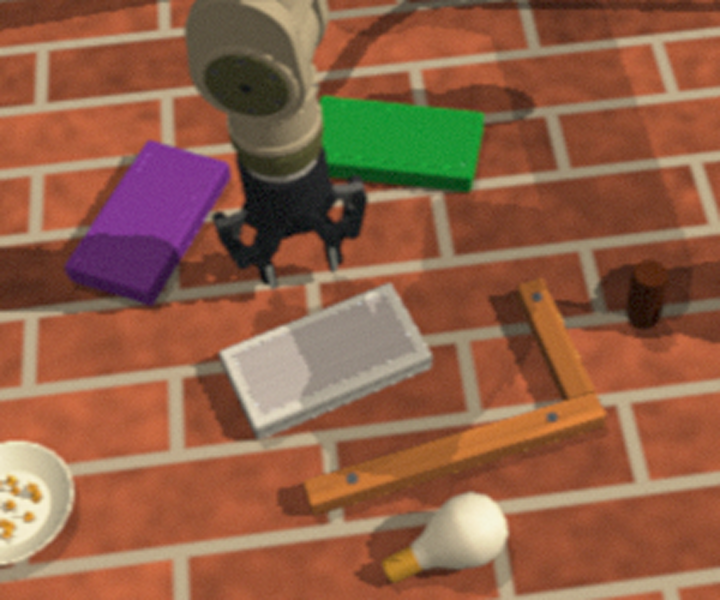

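>>> {"name": "drive_tool", "arguments": {"plan": [[[0.7,-0.3,0,0,0,0,0.6],[0,0,0.8,0,0,0,0.6],[0,0,0.8,0,0,0,0.6],[0,0,0.8,0,0,0,0.6],[0,0,0.6,0,0,0,0.6]]]}}

```text
clock: 3.12
tcp_pos: [0.5387, -0.0658, 0.0102]
orientation: [0.705, -0.066, 0.703, 0.065]
wrist_force: [0.3, -0.0, 0.3]
finger_gap: 0.0514
```

>>> {"name": "drive_tool", "arguments": {"plan": [[[0,0,0.5,0,0,0,0.6],[0,0,0.5,0,0,0,0.6],[0,0,0.5,0,0,0,0.6],[0,0,0.5,0,0,0,0.6],[0,0,0.5,0,0,0,0.6]]]}}

```text
clock: 3.53
tcp_pos: [0.5611, -0.0608, 0.0092]
orientation: [0.704, -0.066, 0.704, 0.066]
wrist_force: [-1.3, -0.4, 2.4]
finger_gap: 0.0513
```

Run:
```python
from h import *
to((-.115,-.187),.008,90)
im=env.read_camera("scene"); cv2.imwrite("pics/sc2.png",cv2.resize(im[120:370,130:430,::-1],None,fx=2.4,fy=2.4,interpolation=cv2.INTER_CUBIC))
```

```text
t 3.53 tcp [ 0.5611 -0.0608  0.0092] fence mm [-150.  -186.9] gap 0.0513 F [-1.3 -0.4  2.4]
 tool x [-0.001  0.    -1.   ] y-yaw deg 100.66 rel fence 89.97
 turn first (tool rotvec deg) [-0.03 -0.04 -0.03] then shift cm [ 0.12 -0.01  3.5 ] | joint6 -0.44
```

View pics/sc2.png

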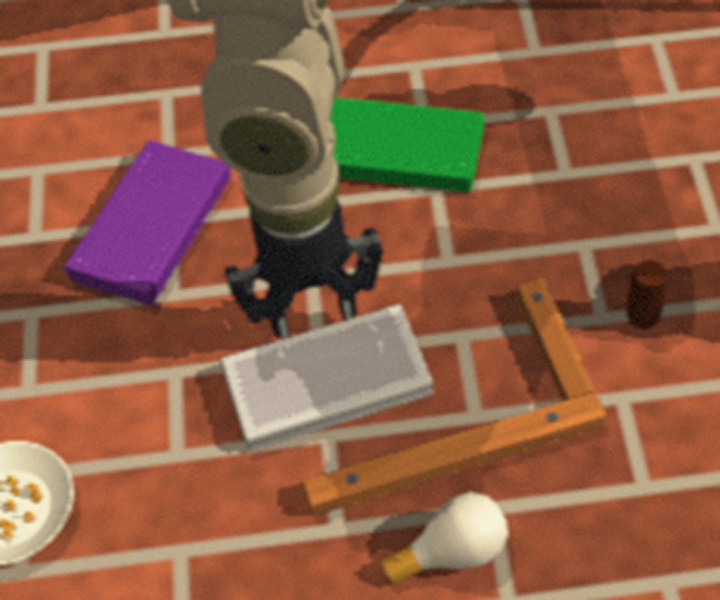

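The fingers are against the tin's near side, at about (280,325) and (350,310), and the tin is turning square. I'll continue with the slow push.

>>> {"name": "drive_tool", "arguments": {"plan": [[[0,0,0.6,0,0,0,0.6],[0,0,0.6,0,0,0,0.6],[0,0,0.6,0,0,0,0.6],[0,0,0.6,0,0,0,0.6],[0,0,0.6,0,0,0,0.6]]]}}

```text
clock: 4.0
tcp_pos: [0.5913, -0.0555, 0.0092]
orientation: [0.704, -0.066, 0.704, 0.066]
wrist_force: [-1.6, 0.2, -0.9]
finger_gap: 0.0513
```

>>> {"name": "drive_tool", "arguments": {"plan": [[[0,0,-1.5,0,0,0,0.6],[0,0,-3,0,0,0,0.6],[-3,0,-2,0,0,0,0.6],[-4,0,0,0,0,0,0.6],[-4,0,0,0,0,0,0.6]]]}}

```text
clock: 4.42
tcp_pos: [0.5245, -0.0672, 0.1194]
orientation: [0.703, -0.065, 0.705, 0.066]
wrist_force: [1.7, -0.6, -1.1]
finger_gap: 0.0512
```

Run:
```python
from h import *
to((-.055,-.31),.13,0)
im=env.read_camera("scene"); cv2.imwrite("pics/sc3.png",cv2.resize(im[120:370,130:430,::-1],None,fx=2.4,fy=2.4,interpolation=cv2.INTER_CUBIC))
im=env.read_camera("top"); cv2.imwrite("pics/top3.png",cv2.resize(im[150:280,255:435,::-1],None,fx=4.4,fy=4.4,interpolation=cv2.INTER_CUBIC))
```

```text
t 4.42 tcp [ 0.5245 -0.0672  0.1194] fence mm [-187.1 -186.4] gap 0.0512 F [ 1.7 -0.6 -1.1]
 tool x [-0.004  0.001 -1.   ] y-yaw deg 100.61 rel fence 89.92
 turn first (tool rotvec deg) [ 8.992e+01 -2.300e-01  6.000e-02] then shift cm [-1.06 13.21 12.36] | joint6 -0.46
```

View pics/sc3.png

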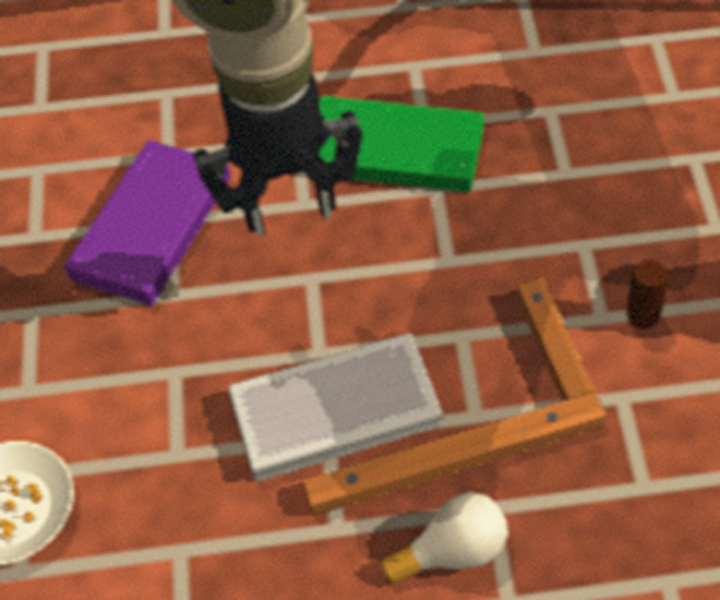

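View pics/top3.png

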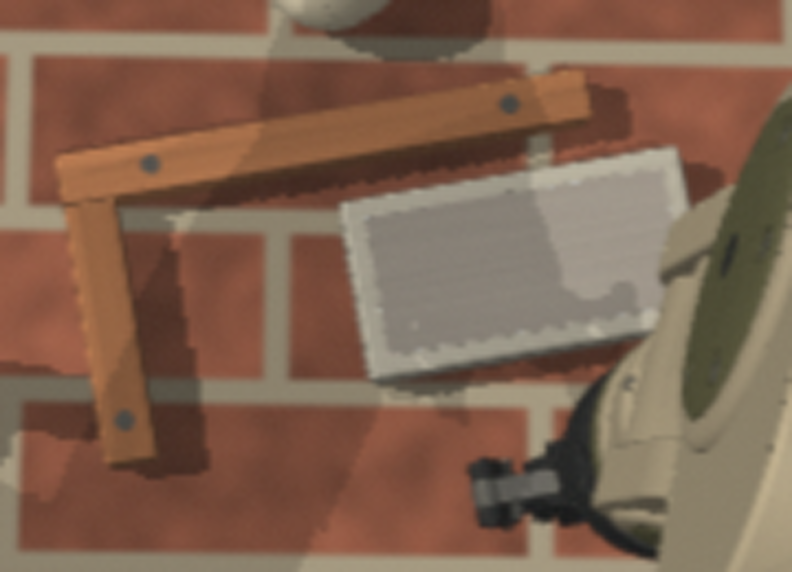

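The tin is now nearly parallel to the long batten, with top corners at (341,203), (680,148) and (372,382) in the top crop.

```bash
cat >> h.py <<'E'
def tincrop(obs,which,x0=255,y0=150,s=4.4):
    C={'a':(.045,.085),'b':(.045,-.085),'c':(-.045,-.085),'d':(-.045,.085)}
    w=[unproj("top",((p[0]+.5)/s-.5+x0,(p[1]+.5)/s-.5+y0),.024)[:2] for p in obs]
    q,r=fitrect([C[k] for k in which],w)
    print("tin fence mm",(w2f(q[:2])*1e3).round(1),"deg",np.degrees(q[2]-F()[2]).round(2),"res mm",(r*1e3).round(1).tolist())
E
python3 - <<'E'
from h import *
tincrop([(341,203),(680,148),(372,382)],"abd")
E
```

```text
tin fence mm [ -66.7 -193.5] deg -0.42 res mm [[0.2, 0.3], [0.1, -0.3], [-0.3, -0.0]]
```

>>> {"name": "drive_tool", "arguments": {"plan": [[[0,0,0,7,0,0,0.4],[0,0,0,7,0,0,0.4],[0,0,0,7,0,0,0.4],[0,0,0,7,0,0,0.4],[0,0,0,7,0,0,0.4]]]}}

```text
clock: 4.93
tcp_pos: [0.5276, -0.0676, 0.1195]
orientation: [0.691, 0.151, 0.69, -0.151]
wrist_force: [0.1, -0.3, 0.1]
finger_gap: 0.0344
```

>>> {"name": "drive_tool", "arguments": {"plan": [[[0,0,0,7,0,0,0.4],[0,0,0,7,0,0,0.4],[0,0,0,7,0,0,0.4],[0,0,0,7,0,0,0.4],[0,0,0,7,0,0,0.4]]]}}

```text
clock: 5.35
tcp_pos: [0.5275, -0.0676, 0.1194]
orientation: [0.614, 0.352, 0.613, -0.352]
wrist_force: [0.4, -0.5, 0.6]
finger_gap: 0.0341
```

>>> {"name": "drive_tool", "arguments": {"plan": [[[0,0,0,7,0,0,0.4],[0,0,0,7,0,0,0.4],[0,0,0,6,0,0,0.4],[0,0,0,0,0,0,0.4],[0,0,0,0,0,0,0.4]]]}}

```text
clock: 5.77
tcp_pos: [0.5273, -0.0675, 0.1194]
orientation: [0.545, 0.451, 0.545, -0.45]
wrist_force: [-0.5, -0.4, -0.1]
finger_gap: 0.0342
```

Run:
```python
from h import *
to((-.067,-.32),.06,0)
```

```text
t 5.77 tcp [ 0.5273 -0.0675  0.1194] fence mm [-184.5 -187.3] gap 0.0342 F [-0.5 -0.4 -0.1]
 tool x [ 0.001 -0.    -1.   ] y-yaw deg 10.83 rel fence 0.14
 turn first (tool rotvec deg) [ 0.14  0.01 -0.04] then shift cm [ 5.94 11.75 13.27] | joint6 1.1
```

>>> {"name": "drive_tool", "arguments": {"plan": [[[0,2.35,2.65,0.1,0,0,0.4],[0,2.35,2.65,0,0,0,0.4],[0,2.35,2.65,0,0,0,0.4],[0,2.35,2.65,0,0,0,0.4],[0,2.35,2.65,0,0,0,0.4]]]}}

```text
clock: 6.18
tcp_pos: [0.668, -0.1772, 0.1192]
orientation: [0.545, 0.451, 0.544, -0.451]
wrist_force: [-0.4, -0.1, 0.0]
finger_gap: 0.0341
```

>>> {"name": "drive_tool", "arguments": {"plan": [[[3,0,0,0,0,0,0.4],[3,0,0,0,0,0,0.4],[2,0,0,0,0,0,0.4],[1.5,0,0,0,0,0,0.4],[1.2,0,0,0,0,0,0.4]]]}}

```text
clock: 6.6
tcp_pos: [0.6657, -0.1759, 0.0098]
orientation: [0.544, 0.451, 0.545, -0.451]
wrist_force: [-0.0, -0.1, 0.5]
finger_gap: 0.0341
```

Run:
```python
from h import *
to((-.067,-.29),.0095,0)
im=env.read_camera("scene"); cv2.imwrite("pics/sc4.png",cv2.resize(im[120:370,100:400,::-1],None,fx=2.4,fy=2.4,interpolation=cv2.INTER_CUBIC))
```

```text
t 6.6 tcp [ 0.6657 -0.1759  0.0098] fence mm [ -68.6 -319.4] gap 0.0341 F [-0.  -0.1  0.5]
 tool x [-0.002  0.001 -1.   ] y-yaw deg 10.7 rel fence 0.0
 turn first (tool rotvec deg) [ 0.   -0.09  0.12] then shift cm [ 0.03  0.16 -2.94] | joint6 1.01
```

View pics/sc4.png

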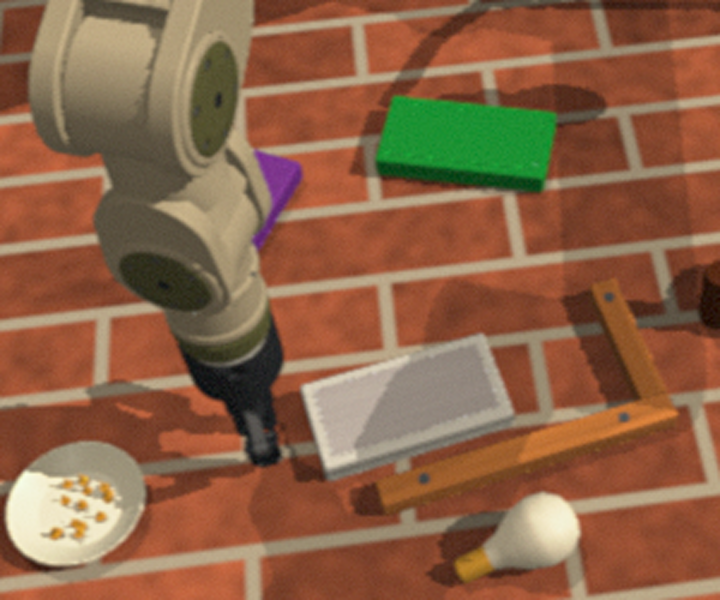

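The fingertips are beyond the tin's -y end at about (265,455), clear of the saucer. Now I'll push along fence +y.

>>> {"name": "drive_tool", "arguments": {"plan": [[[0,0.1,-0.8,0,0,0,0.4],[0,0,-0.8,0,0,0,0.4],[0,0,-0.8,0,0,0,0.4],[0,0,-0.7,0,0,0,0.4],[0,0,-0.7,0,0,0,0.4]]]}}

```text
clock: 7.07
tcp_pos: [0.6614, -0.1382, 0.014]
orientation: [0.545, 0.452, 0.543, -0.452]
wrist_force: [0.4, -2.6, 1.9]
finger_gap: 0.0342
```

>>> {"name": "drive_tool", "arguments": {"plan": [[[0,0,-0.7,0,0,0,0.4],[0,0,-0.7,0,0,0,0.4],[0,0,-0.7,0,0,0,0.4],[0,0,-0.7,0,0,0,0.4],[0,0,-0.7,0,0,0,0.4]]]}}

```text
clock: 7.48
tcp_pos: [0.6541, -0.1038, 0.0125]
orientation: [0.544, 0.452, 0.544, -0.452]
wrist_force: [1.4, -2.4, 1.4]
finger_gap: 0.0342
```

Run:
```python
from h import *
to((-.067,-.19),.0095,0)
im=env.read_camera("scene"); cv2.imwrite("pics/sc5.png",cv2.resize(im[120:370,130:430,::-1],None,fx=2.4,fy=2.4,interpolation=cv2.INTER_CUBIC))
```

```text
t 7.48 tcp [ 0.6541 -0.1038  0.0125] fence mm [ -66.6 -246.4] gap 0.0342 F [ 1.4 -2.4  1.4]
 tool x [ 0. -0. -1.] y-yaw deg 10.55 rel fence -0.15
 turn first (tool rotvec deg) [-0.15  0.02 -0.02] then shift cm [ 0.3  -0.04 -5.64] | joint6 1.11
```

View pics/sc5.png

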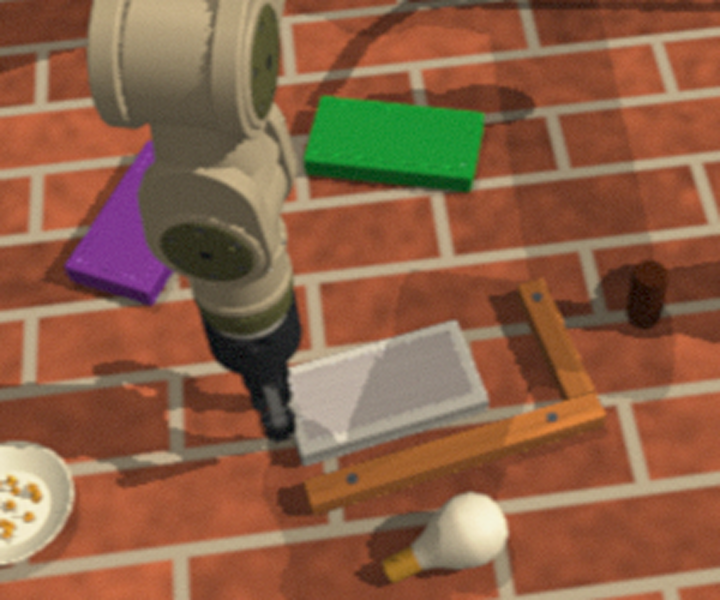

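The tin is sliding straight, with about 60 mm left to the short batten. I'll lower the tips slightly and continue.

>>> {"name": "drive_tool", "arguments": {"plan": [[[0.4,0,-0.5,0,0,0,0.4],[0,0,-0.6,0,0,0,0.4],[0,0,-0.6,0,0,0,0.4],[0,0,-0.6,0,0,0,0.4],[0,0,-0.6,0,0,0,0.4]]]}}

```text
clock: 7.95
tcp_pos: [0.6479, -0.0747, 0.0076]
orientation: [0.543, 0.452, 0.545, -0.452]
wrist_force: [0.5, -1.5, -1.0]
finger_gap: 0.0339
```

>>> {"name": "drive_tool", "arguments": {"plan": [[[0,0,-0.5,-0.1,0,0,0.4],[0,0,-0.5,0,0,0,0.4],[0,0,-0.5,0,0,0,0.4],[0,0,-0.4,0,0,0,0.4],[0,0,-0.3,0,0,0,0.4]]]}}

```text
clock: 8.37
tcp_pos: [0.6445, -0.0535, 0.0083]
orientation: [0.544, 0.451, 0.544, -0.451]
wrist_force: [-0.0, -1.1, -0.9]
finger_gap: 0.0341
```

Run:
```python
from h import *
to((-.067,-.177),.009,0)
im=env.read_camera("scene"); cv2.imwrite("pics/sc6.png",cv2.resize(im[150:350,200:440,::-1],None,fx=3,fy=3,interpolation=cv2.INTER_CUBIC))
im=env.read_camera("top"); cv2.imwrite("pics/top6.png",cv2.resize(im[150:280,255:435,::-1],None,fx=4.4,fy=4.4,interpolation=cv2.INTER_CUBIC))
```

```text
t 8.37 tcp [ 0.6445 -0.0535  0.0083] fence mm [ -66.7 -195.2] gap 0.0341 F [-0.  -1.1 -0.9]
 tool x [-0.  0. -1.] y-yaw deg 10.67 rel fence -0.02
 turn first (tool rotvec deg) [-0.02 -0.01  0.  ] then shift cm [-0.07 -0.03 -1.82] | joint6 1.18
```

View pics/sc6.png

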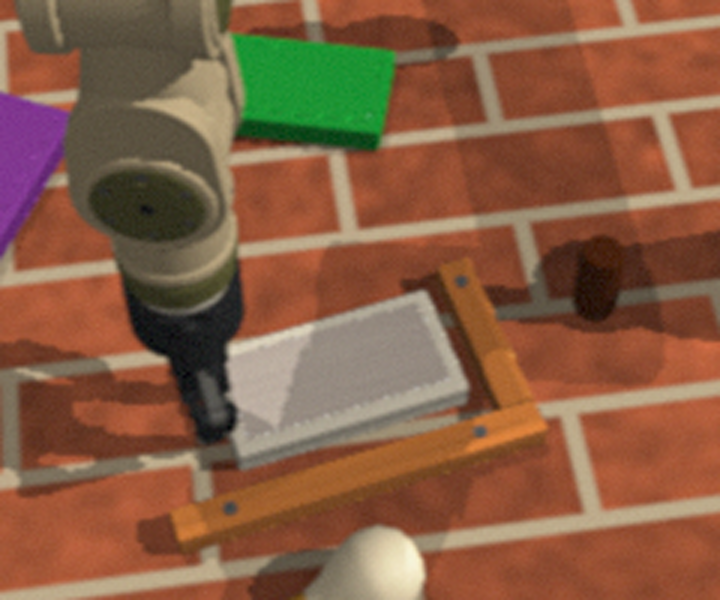

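View pics/top6.png

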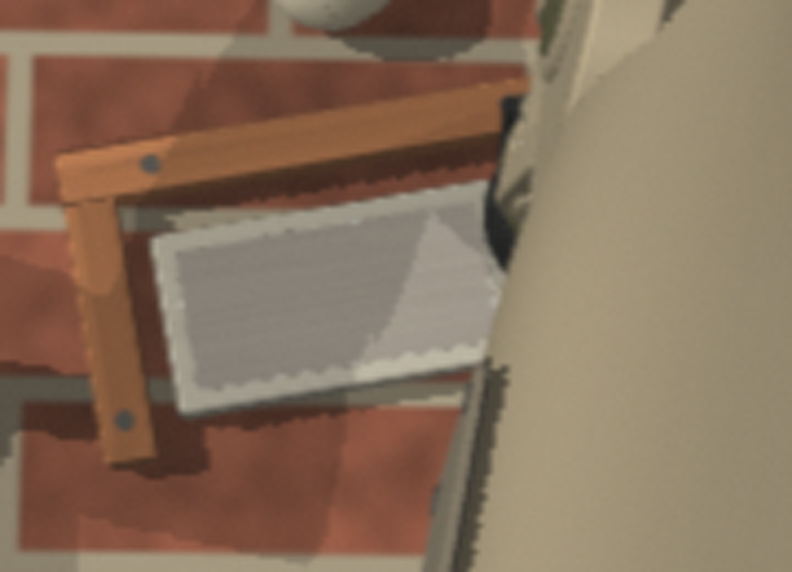

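The tin stays square, with about 15 mm left to the short batten and about 20 mm to the long one. I'll push gently until it touches.

>>> {"name": "drive_tool", "arguments": {"plan": [[[0,0,-0.3,0,0,0,0.4],[0,0,-0.3,0,0,0,0.4],[0,0,-0.3,0,0,0,0.4],[0,0,-0.3,0,0,0,0.4],[0,0,-0.1,0,0,0,0.4]]]}}

```text
clock: 8.88
tcp_pos: [0.6423, -0.041, 0.0084]
orientation: [0.544, 0.451, 0.544, -0.451]
wrist_force: [0.3, -1.4, 0.1]
finger_gap: 0.0345
```

>>> {"name": "drive_tool", "arguments": {"plan": [[[0,0,-0.1,0,0,0,0.4],[0,0,-0.1,0,0,0,0.4],[0,0,-0.1,0,0,0,0.4],[0,0,0,0,0,0,0.4],[0,0,0,0,0,0,0.4]]]}}

```text
clock: 9.3
tcp_pos: [0.6421, -0.0394, 0.0085]
orientation: [0.545, 0.451, 0.544, -0.452]
wrist_force: [0.8, -5.4, -0.4]
finger_gap: 0.0342
```

Run:
```python
from h import *
to((-.067,-.177),.009,0)
im=env.read_camera("top"); cv2.imwrite("pics/top7.png",cv2.resize(im[150:280,255:435,::-1],None,fx=4.4,fy=4.4,interpolation=cv2.INTER_CUBIC))
```

```text
t 9.3 tcp [ 0.6421 -0.0394  0.0085] fence mm [ -66.5 -180.9] gap 0.0342 F [ 0.8 -5.4 -0.4]
 tool x [ 0.001 -0.002 -1.   ] y-yaw deg 10.62 rel fence -0.08
 turn first (tool rotvec deg) [-0.08  0.1  -0.02] then shift cm [-0.05 -0.05 -0.39] | joint6 1.2
```

View pics/top7.png

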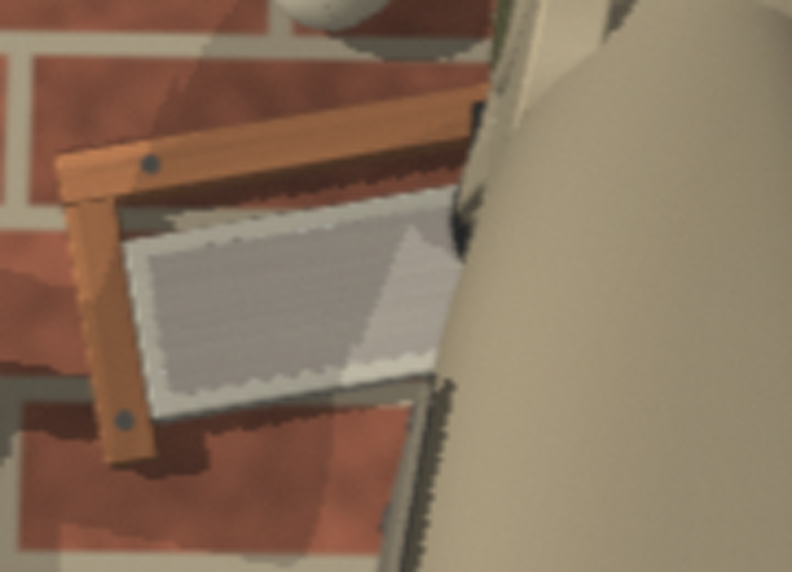

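The tin's end is against the short batten and the force rose to 5 N. Now I'll retreat, go up and around to the -x side.

>>> {"name": "drive_tool", "arguments": {"plan": [[[0,0,1.5,0,0,0,0.4],[0,0,2,0,0,0,0.4],[-3,0,0.5,0,0,0,0.4],[-4,0,0,0,0,0,0.4],[-4,0,0,0,0,0,0.4]]]}}

```text
clock: 9.77
tcp_pos: [0.6477, -0.0784, 0.1178]
orientation: [0.542, 0.451, 0.546, -0.452]
wrist_force: [1.5, -0.3, 0.4]
finger_gap: 0.0342
```

>>> {"name": "drive_tool", "arguments": {"plan": [[[0,0,0,-7,0,0,0.6],[0,0,0,-7,0,0,0.6],[0,0,0,-7,0,0,0.6],[0,0,0,-7,0,0,0.6],[0,0,0,-7,0,0,0.6]]]}}

```text
clock: 10.18
tcp_pos: [0.649, -0.0779, 0.1182]
orientation: [0.655, 0.265, 0.656, -0.264]
wrist_force: [0.0, 0.4, -0.5]
finger_gap: 0.0512
```

>>> {"name": "drive_tool", "arguments": {"plan": [[[0,0,0,-7,0,0,0.6],[0,0,0,-7,0,0,0.6],[0,0,0,-7,0,0,0.6],[0,0,0,-7,0,0,0.6],[0,0,0,-7,0,0,0.6]]]}}

```text
clock: 10.6
tcp_pos: [0.6489, -0.0779, 0.118]
orientation: [0.705, 0.056, 0.705, -0.055]
wrist_force: [-0.0, -0.6, -0.6]
finger_gap: 0.0513
```

>>> {"name": "drive_tool", "arguments": {"plan": [[[0,0,0,-7,0,0,0.6],[0,0,0,-7,0,0,0.6],[0,0,0,-6,0,0,0.6],[0,0,0,0,0,0,0.6],[0,0,0,0,0,0,0.6]]]}}

```text
clock: 11.02
tcp_pos: [0.649, -0.0779, 0.1181]
orientation: [0.704, -0.064, 0.704, 0.065]
wrist_force: [-0.2, 0.2, 0.2]
finger_gap: 0.0509
```

Run:
```python
from h import *
to((-.16,-.085),.0085,90)
```

```text
t 11.02 tcp [ 0.649  -0.0779  0.1181] fence mm [ -66.8 -220. ] gap 0.0509 F [-0.2  0.2  0.2]
 tool x [-0.     0.001 -1.   ] y-yaw deg 100.48 rel fence 89.78
 turn first (tool rotvec deg) [-0.22 -0.01 -0.06] then shift cm [10.96 13.5  -9.32] | joint6 -0.43
```

>>> {"name": "drive_tool", "arguments": {"plan": [[[0,2.7,-1.9,-0.2,0,0,0.6],[0,2.7,-1.9,0,0,0,0.6],[0,2.7,-1.9,0,0,0,0.6],[0,2.7,-1.9,0,0,0,0.6],[0,2.7,-1.9,0,0,0,0.6]]]}}

```text
clock: 11.43
tcp_pos: [0.5292, 0.0378, 0.1182]
orientation: [0.704, -0.065, 0.704, 0.066]
wrist_force: [1.0, 0.9, -0.2]
finger_gap: 0.0508
```

>>> {"name": "drive_tool", "arguments": {"plan": [[[3,0,0,0,0,0,0.6],[3,0,0,0,0,0,0.6],[2.5,0,0,0,0,0,0.6],[1.5,0,0,0,0,0,0.6],[1,0,0,0,0,0,0.6]]]}}

```text
clock: 11.85
tcp_pos: [0.529, 0.0373, 0.0064]
orientation: [0.703, -0.066, 0.705, 0.066]
wrist_force: [-0.1, -0.4, -0.9]
finger_gap: 0.0512
```

Run:
```python
from h import *
to((-.1,-.085),.0085,90)
im=env.read_camera("scene"); cv2.imwrite("pics/sc8.png",cv2.resize(im[150:350,200:440,::-1],None,fx=3,fy=3,interpolation=cv2.INTER_CUBIC))
im=env.read_camera("top"); cv2.imwrite("pics/top8.png",cv2.resize(im[150:280,255:435,::-1],None,fx=4.4,fy=4.4,interpolation=cv2.INTER_CUBIC))
```

```text
t 11.85 tcp [0.529  0.0373 0.0064] fence mm [-163.3  -84.6] gap 0.0512 F [-0.1 -0.4 -0.9]
 tool x [-0.003  0.001 -1.   ] y-yaw deg 100.72 rel fence 90.02
 turn first (tool rotvec deg) [ 0.02 -0.15 -0.08] then shift cm [-0.21 -0.04  6.33] | joint6 -0.27
```

View pics/sc8.png

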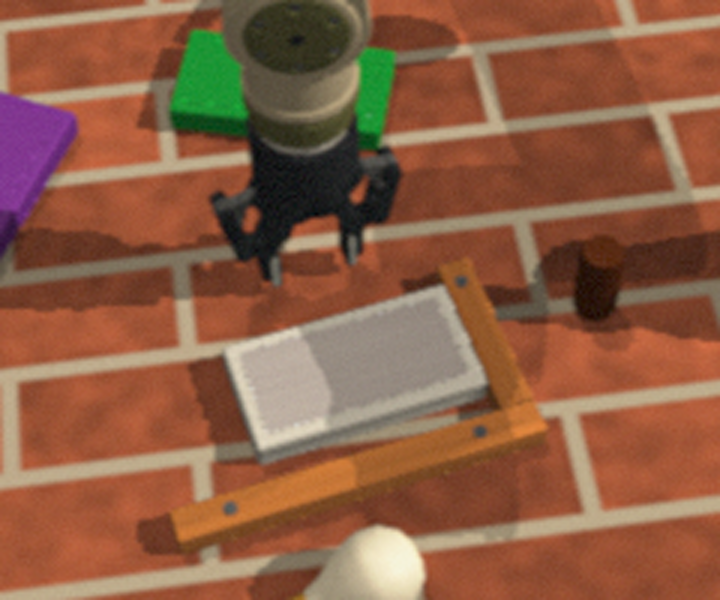

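View pics/top8.png

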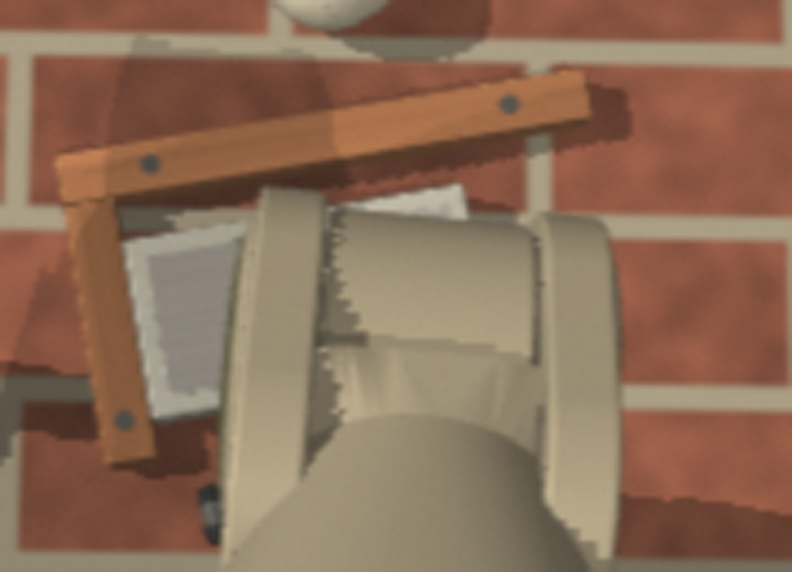

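The tin is against the short batten, about 20 mm off the long one, and the fingers are clear on its -x side. Now I'll push it along +x.

>>> {"name": "drive_tool", "arguments": {"plan": [[[-0.1,0,1,0,0,0,0.6],[0,0,1,0,0,0,0.6],[0,0,1,0,0,0,0.6],[0,0,0.7,0,0,0,0.6],[0,0,0.5,0,0,0,0.6]]]}}

```text
clock: 12.37
tcp_pos: [0.5735, 0.0448, 0.0106]
orientation: [0.705, -0.067, 0.703, 0.066]
wrist_force: [-4.4, -3.8, 3.6]
finger_gap: 0.0511
```

>>> {"name": "drive_tool", "arguments": {"plan": [[[0,0,0.4,0,0,0,0.6],[0,0,0.4,0,0,0,0.6],[0,0,0.4,0,0,0,0.6],[0,0,0.3,0,0,0,0.6],[0,0,0.2,0,0,0,0.6]]]}}

```text
clock: 12.78
tcp_pos: [0.5884, 0.0481, 0.0093]
orientation: [0.704, -0.067, 0.704, 0.067]
wrist_force: [-3.8, -2.0, 3.8]
finger_gap: 0.0512
```

>>> {"name": "drive_tool", "arguments": {"plan": [[[0,0,0.2,0,0,0,0.6],[0,0,0.1,0,0,0,0.6],[0,0,0.1,0,0,0,0.6],[0,0,0.1,0,0,0,0.6],[0,0,0,0,0,0,0.6]]]}}

```text
clock: 13.2
tcp_pos: [0.5935, 0.0491, 0.0093]
orientation: [0.704, -0.067, 0.704, 0.067]
wrist_force: [-3.3, -2.6, 2.8]
finger_gap: 0.0517
```

Run:
```python
from h import *
to((-.1,-.085),.0085,90)
im=env.read_camera("scene"); cv2.imwrite("pics/sc9.png",cv2.resize(im[150:350,200:440,::-1],None,fx=3,fy=3,interpolation=cv2.INTER_CUBIC))
```

```text
t 13.2 tcp [0.5935 0.0491 0.0093] fence mm [-97.8 -85. ] gap 0.0517 F [-3.3 -2.6  2.8]
 tool x [ 0.  0. -1.] y-yaw deg 100.85 rel fence 90.15
 turn first (tool rotvec deg) [0.15 0.01 0.  ] then shift cm [ 0.08 -0.   -0.22] | joint6 -0.24
```

View pics/sc9.png

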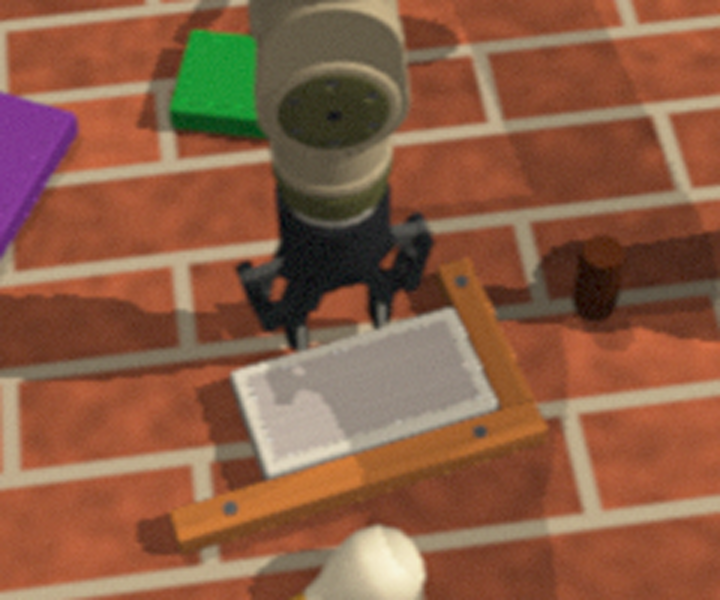

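The tin looks nearly home, but the force is still at sliding level. I'll press on in 1 mm steps.

>>> {"name": "drive_tool", "arguments": {"plan": [[[0,0,0.1,0,0,0,0.6],[0,0,0.1,0,0,0,0.6],[0,0,0.1,0,0,0,0.6],[0,0,0,0,0,0,0.6],[0,0,0,0,0,0,0.6]]]}}

```text
clock: 13.67
tcp_pos: [0.5947, 0.0494, 0.0092]
orientation: [0.703, -0.067, 0.705, 0.067]
wrist_force: [-7.9, -2.8, 6.0]
finger_gap: 0.0516
```

Run:
```python
from h import *
status()
```

```text
t 13.67 tcp [0.5947 0.0494 0.0092] fence mm [-96.5 -84.9] gap 0.0516 F [-7.9 -2.8  6. ]
 tool x [-0.003 -0.001 -1.   ] y-yaw deg 100.83 rel fence 90.14
```

>>> {"name": "drive_tool", "arguments": {"plan": [[[0,0,0.1,0,0,0,0.6],[0,0,0.1,0,0,0,0.6],[0,0,0,0,0,0,0.6],[0,0,0,0,0,0,0.6],[0,0,0,0,0,0,0.6]]]}}

```text
clock: 14.08
tcp_pos: [0.5947, 0.0495, 0.0091]
orientation: [0.702, -0.067, 0.706, 0.066]
wrist_force: [-11.9, -3.3, 10.5]
finger_gap: 0.0515
```

>>> {"name": "drive_tool", "arguments": {"plan": [[[0,0,-1,0,0,0,0.6],[0,0,-3,0,0,0,0.6],[-2,0,-2.5,0,0,0,0.6],[-4,0,-2.5,0,0,0,0.6],[-4,0,-2.5,0,0,0,0.6]]]}}

```text
clock: 14.5
tcp_pos: [0.4898, 0.03, 0.0997]
orientation: [0.704, -0.066, 0.704, 0.068]
wrist_force: [0.7, 0.6, 1.0]
finger_gap: 0.0518
```

>>> {"name": "drive_tool", "arguments": {"plan": [[[0,4,0,0,0,0,0.6],[0,4,0,0,0,0,0.6],[0,4,0,0,0,0,0.6],[0,4,0,0,0,0,0.6],[0,4,0,0,0,0,0.6]]]}}

```text
clock: 14.92
tcp_pos: [0.4542, 0.2285, 0.1007]
orientation: [0.705, -0.066, 0.703, 0.068]
wrist_force: [0.5, 0.3, -0.0]
finger_gap: 0.0511
```

Run:
```python
from h import *
status()
im=env.read_camera("scene"); cv2.imwrite("pics/sc10.png",cv2.resize(im[150:350,200:440,::-1],None,fx=3,fy=3,interpolation=cv2.INTER_CUBIC))
im=env.read_camera("top"); cv2.imwrite("pics/top10.png",cv2.resize(im[150:280,255:435,::-1],None,fx=4.4,fy=4.4,interpolation=cv2.INTER_CUBIC))
```

```text
t 14.92 tcp [0.4542 0.2285 0.1007] fence mm [-201.4  117.2] gap 0.0511 F [ 0.5  0.3 -0. ]
 tool x [ 0.003  0.003 -1.   ] y-yaw deg 100.84 rel fence 90.14
```

View pics/sc10.png

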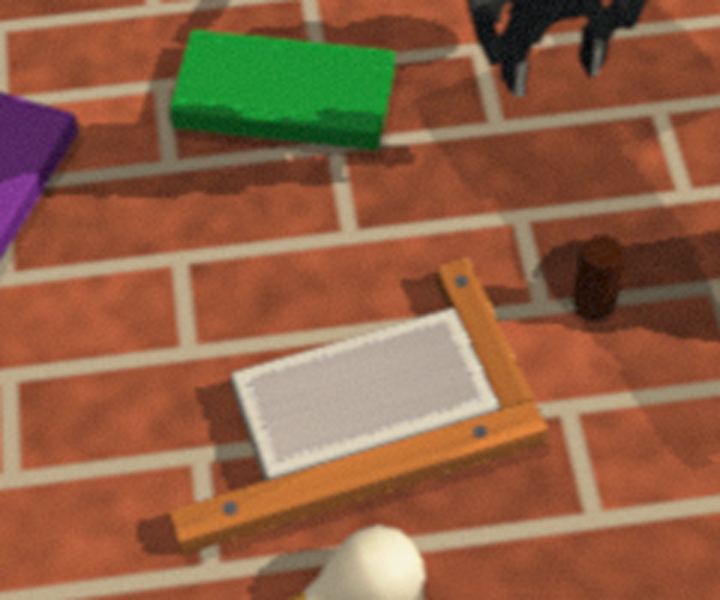

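View pics/top10.png

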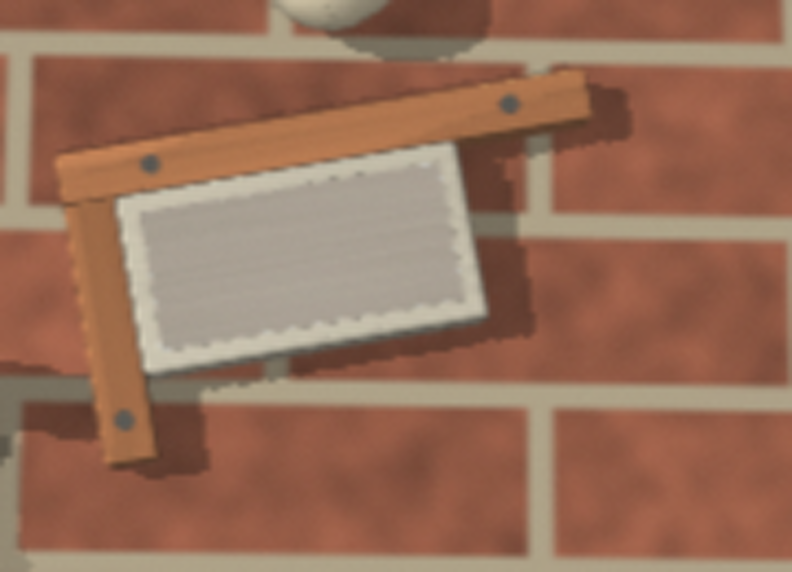

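The tin sits in the corner with no visible gap on either side. Its corners are at crop (116,199), (456,142), (487,316) and (147,374). I'll check this numerically, and check the other objects too.

Run:
```python
from h import *
tincrop([(116,199),(456,142),(487,316),(147,374)],"abcd")
a=cv2.imread("pics/top0.png").astype(int); im=env.read_camera("top"); cv2.imwrite("pics/top11.png",im[:,:,::-1]); b=im[:,:,::-1].astype(int)
for n,(x0,x1,y0,y1) in dict(saucer=(470,535,155,220),bulb=(310,370,122,162),jug=(105,190,195,255),peg=(225,250,220,246)).items():
    A=a[y0:y1,x0:x1].astype(np.float32).mean(2);B=b[y0:y1,x0:x1].astype(np.float32).mean(2)
    print(n,np.abs(A-B).mean().round(1),cv2.phaseCorrelate(A,B)[0])
```

```text
tin fence mm [-44.6 -85.6] deg -360.04 res mm [[1.1, 0.7], [1.1, -0.2], [-0.8, -1.7], [-1.4, 1.1]]
saucer 1.6 (-0.003412301688001662, -0.007848486195676685)
bulb 1.5 (-0.009122119914156457, 0.021811068431297542)
jug 4.1 (0.035000385852058, -0.05706503131913365)
peg 7.5 (0.6360039850104773, 0.3503594874726019)
```

View pics/top11.png

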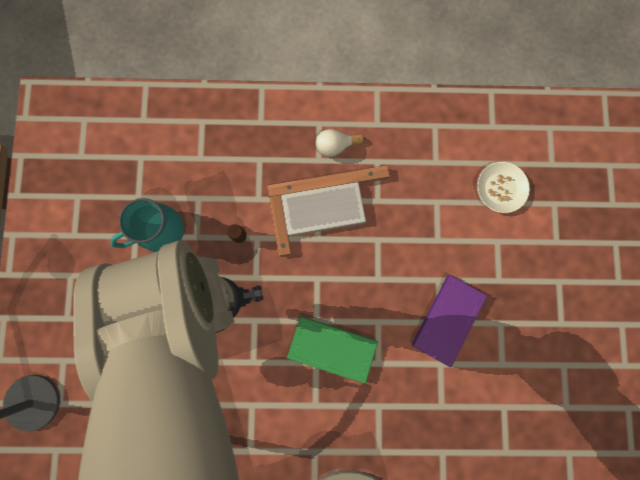

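The measured pose (-44.6, -85.6 mm, 0.04°) is home. The other objects are in place, and the peg reading is sub-pixel and comes with a changed shadow. Handing in.

```bash
python3 -c "
from workcell import env
print(env.hand_in())"
```

```text
the job is handed in; nothing more can be done
None
```

I pushed the bare-metal tin home into the inside corner of the fence, using only the fingertips, and handed the job in after about 15 s of the 72 s. I made three pushes:
1. **Squaring:** along its long side, towards the long batten.
2. **End:** along the batten, until its end touched the short batten (about 5 N).
3. **Side:** against the long batten (about 12 N sideways, plus about 10 N vertical).

**Tin position:** my last top-view check put the tin at x = -44.6 mm, y = -85.6 mm in the fence frame, about 0.04° off square. The corner fit was good to about 2 mm, and there was no visible gap at either batten. It looked flat in both camera views after the last push, but I did not measure its height.

**Other objects:** the saucer, bulb and jug showed shifts under 0.1 pixel. The peg read about 0.7 pixel (around 1.5 mm). I put that down to the arm's changed shadow, since the arm never came near it.

**Disagreements:** before the first push, the tin's edges measured about 3 mm shorter than the stated size. During the end push the fingertips rode up by about 4 mm, so I lowered them before going on. At hand-in the arm was clear of everything and not moving.

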